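Clear the paint jar and weigh down the glued inlay

ROBOT

A 6-joint arm with a two-finger parallel gripper is mounted at the origin on the work surface. World frame = base frame: x ahead of the robot, y to its left, z up, the work surface at z = 0. Lengths are in m, angles in rad, forces in N, time in s.
With the tool pointing down it reaches from about 0.25 to 0.775 m from the base axis. Payload 4 kg.
Tool frame: the origin (TCP) lies between the finger pads; the fingertips stand 25 mm ahead of it and the grasp point (between the pads) lies 6 mm ahead of it; z points along the fingers, y is the line along which they close (so a half turn about z gives the same grasp; the last joint's range is limited). The gripper opens to 85 mm and grips with 20 to 120 N. Pads are 22 mm wide; open, the fingers measure 114 mm over their backs; the gripper's body (76 mm by 85 mm) begins 54 mm behind the grasp point. The pads swing forward as they close: fully open they stand 13 mm farther back than shut.
Start: joints at [1.116, 0.087, 1.371, -0, 1.684, -0.103], TCP at [0.19, 0.516, 0.256] pointing down, gripper open.
Joint ranges: [-3.1, 3.1], [-0.76, 2.03], [0.27, 2.55], [-1.08, 4.22], [0.17, 2.65], [-2.57, 2.57]. Speed limits (rad/s): [2.79, 2.79, 3.14, 3.14, 3.14, 3.14].

INTERFACE

Orientations are given as a 3x3 rotation matrix whose columns are the frame's x, y, z axes.
In Python, from plant import env, optics gives the robot as it stands.
- The arm moves only by the shell command python3 -m inch 'ROWS' [FORCE]. ROWS is JSON, a list of rows, each an object of numbers: "dx", "dy", "dz": the shift along the tool's x, y, z in units of 30 mm (1.0 is 30 mm); "ax", "ay", "az": the turn, a rotation vector about the tool's x, y, z in units of 6 degrees (1.0 is 6 degrees); "claw": the gripper's target within -1 to 1 (shut at 1, half-way at 0, fully open at -1). In form: [{"dx": .., "dy": .., "dz": .., "ax": .., "ay": .., "az": .., "claw": ..}, ...]. A call has 1 to 20 rows; each row is the pose to reach, as a shift and turn from the pose commanded when the call began, along the tool's axes at that moment; what a row does not reach only later rows make up. A row lasts 1/8 s, in which the tool goes at most 62.5 mm and 10.7 degrees, less where a joint would pass 70% of its speed; a pose out of reach is approached as far as the arm can. A call with a gripper value outside its range is refused whole. The fingers move at their own pace and stop on an object; FORCE is the grip in N (left out, the last holds). Time passes only in rows, so rows that repeat a pose let the fingers close. It gives the time, the measured TCP pose, the force, the opening and the grip force at its end, in the units of the state.
- env.observe(): the state, without advancing time (a new reading comes with each control period).
- optics.capture(name): name is "side" or "top"; returns a dict with "pixels" (420x560x3 uint8, blue, green, red), "z_map" (420x560 float32, m along the optical axis (not along the pixel's ray), 0 where there is no reading), "camera_matrix" (3x3 intrinsics, pixels), "eye" and "rotation" of the camera in the world. Camera axes: x right, y down, z forward; pixel columns grow to the right and rows downward; lengths in m; the calibration is good to about 2 mm. A picture is of the moment at which its call begins.
- env.close_job(): hands the job in; it is judged then, once.
The state is a dict: "t": time; "qpos": joint angles; "joint_vel": joint speeds; "effort": joint torques, N m; "ee_pos": TCP position; "orientation": TCP orientation; "force": force on the tool from outside, world axes, zero at the start; "moment": the same for the moment, N m; "width": finger opening in m; "grasp_force": force on a finger pad.
Only numpy, scipy, OpenCV 4.12 (cv2) and the standard library are available. Lean on these libraries where they do the work, as an engineer would, in place of code of your own. Each camera call takes 0.05 s, during which the arm holds its last target. There are 200 camera calls.

TASK

The round white inlay of the dark wooden case lid has just been glued and must be pressed, but somebody left the red-capped paint jar standing on it. First lift the jar off, keeping it upright, and set it down on the blue tile; then take the green iron weight (not the dark steel one) and set it down, not dropped, upright and centred on the white inlay. Leave both standing there.

Things in the scene. Friction and masses are not known exactly. Their poses are not given: they have to be found in the camera images.
- jar_center (a point): The paint jar standing on the inlay: upright round white plastic jar, 50 mm in diameter, 72 mm tall, with a red screw cap (49 mm across, top 16 mm) and a red band, about 0.16 kg. The point is on its axis, half-way up (36 mm above its underside); z points up its axis. Similar jars with black and yellow caps elsewhere on the bench are not wanted.
- tile_top (a point): Flat square blue ceramic tile, 130 x 130 mm, 8 mm thick, fixed on the bench, empty; the jar goes on it. The point is the centre of its upper face (8 mm above the bench); x and y lie along its sides, z up.
- weight_center (a point): The bright green painted iron press weight standing on the bench: round base 56 mm in diameter and 34 mm tall, a narrow neck, and on top a round grip knob 26 mm in diameter that spans from 43 to 70 mm above the underside; 70 mm tall in all, 0.5 to 0.8 kg. The point is on its axis, half-way up (35 mm above its underside, so the knob's middle is 22 mm above the point); z points up its axis. A dark steel weight of the same shape stands elsewhere and is not wanted.
- inlay (a point): Round white inlay, 72 mm in diameter, flush in the middle of a dark wooden case lid (130 x 110 mm, 18 mm thick) which is held immovably on a black slab (220 x 200 mm, 25 mm thick) on the bench. The point is the inlay's centre on the lid's flat upper face, 43 mm above the bench; x runs along the lid's long side, z up. At the start the red-capped jar stands on it, up to 17 mm off its centre.

How it is judged:
By the outcome, as a careful person would: the job done as asked, in the order asked, and still so for the second after the job is handed in, with the robot touching nothing.
It also fails if it takes over 54 s, if anything falls off the work surface, if the arm or the gripper's body presses on something with over 40 N, if the wrist force passes 120 N, or if a joint passes its speed limit or range.

## Working session

There is one attempt and no reset: what is moved stays moved. The work goes in short steps, Python scripts to look and compute and a shell command to move; the robot and the scene stay as the last step left them, time stands still between calls to the robot, and variables do not carry over. Pictures are saved under pics/ and viewed, at most 10 in all, crops included, and the job is handed in when it is done.

```bash
mkdir -p pics; cat > h.py <<'E'
import numpy as np, cv2
from plant import env, optics
def cap(n,f=None):
    c=optics.capture(n)
    if f: cv2.imwrite(f,c["pixels"])
    return c
def world(c,u,v,z=None):
    K=c["camera_matrix"]; R=np.array(c["rotation"]); e=np.array(c["eye"])
    u=np.asarray(u,float); v=np.asarray(v,float)
    d=np.stack([(u-K[0][2])/K[0][0],(v-K[1][2])/K[1][1],np.ones_like(u)],-1)
    w=d@R.T
    if z is None:
        s=c["z_map"][v.astype(int),u.astype(int)]
    else: s=(z-e[2])/w[...,2]
    return e+w*np.asarray(s)[...,None]
E
python3 - <<'E'
from h import *
for n in("top","side"):
    c=cap(n,f"pics/{n}0.png"); np.save(f"{n}0.npy",c,allow_pickle=True); print(n,c["eye"],c["rotation"])
s=env.observe();print(s["t"],s["ee_pos"],s["orientation"],s["width"],s["force"])
E
```

```text
top [0.37148189 0.01525322 1.24093385] [[ 0.02955715 -0.99186405  0.12382281]
 [-0.99951566 -0.0305349  -0.00600562]
 [ 0.00973768 -0.12358533 -0.99228617]]
side [ 0.1572127  -0.62188506  0.49279478] [[ 0.87310628 -0.25862347  0.41327875]
 [-0.48704543 -0.42491984  0.76303989]
 [-0.02172968 -0.86750045 -0.49696156]]
0.1 [0.18932946 0.5159631  0.25523479] [[-9.38765169e-01  3.44556433e-01 -9.06898564e-04]
 [ 3.44557550e-01  9.38763464e-01 -1.80361985e-03]
 [ 2.29914416e-04 -2.00565424e-03 -9.99997962e-01]] 0.0855037118562115 [-0.36833753  0.10619395  0.19771984]
```

View pics/top0.png

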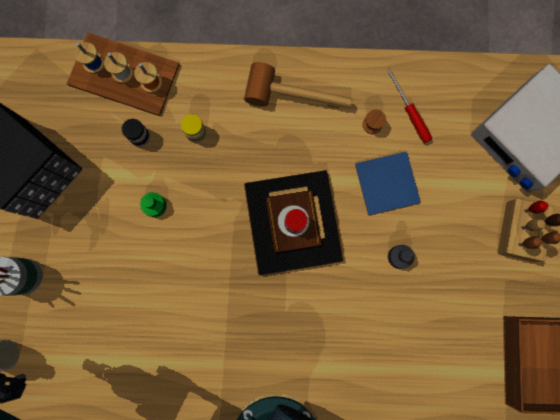

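View pics/side0.png

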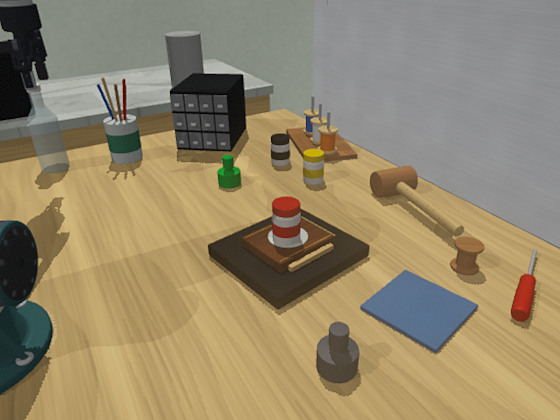

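Top view: red cap near (296,220) on the inlay, tile near (388,183), green weight near (153,205), dark weight at (401,257). The side view agrees, and pale strips edge the lid. Next I'll measure these.

```bash
python3 - <<'E'
from h import *
from scipy.optimize import least_squares
t=np.load("top0.npy",allow_pickle=True).item(); s=np.load("side0.npy",allow_pickle=True).item()
cv2.imwrite("pics/crop.png",cv2.resize(t["pixels"][160:285,235:350],None,fx=4.8,fy=4.8,interpolation=cv2.INTER_CUBIC))
def mask(c,lo,hi):
    h=cv2.cvtColor(c["pixels"],cv2.COLOR_BGR2HSV); return cv2.inRange(h,lo,hi)
def blob(m,near):
    n,l,st,ce=cv2.connectedComponentsWithStats(m); i=1+np.argmin([np.hypot(*(ce[k]-near)) if st[k,4]>30 else 1e9 for k in range(1,n)])
    return np.nonzero(l==i)
def circ(x,y):
    r=least_squares(lambda p:np.hypot(x-p[0],y-p[1])-p[2],[x.mean(),y.mean(),.03],loss="soft_l1",f_scale=.001).x; return r
for n,lo,hi,a,b in(("cap",(0,150,90),(8,255,255),(296,220),(286,205)),("green",(45,100,40),(80,255,255),(153,205),(229,175)),("tile",(100,90,40),(125,255,255),(388,183),(420,305))):
  for nm,c,p in(("top",t,a),("side",s,b)):
    m=mask(c,lo,hi)
    v,u=blob(m,p); P=world(c,u,v); z=P[:,2]
    print(n,nm,len(u),"px",u.mean().round(1),v.mean().round(1),"z pct",np.percentile(z,[2,25,50,75,98]).round(4))
    zt={"cap":.115,"green":.07,"tile":.008}[n]
    k=abs(z-zt)<.004
    if k.sum()>5:
        print("  at top z: n",k.sum(),"mean",P[k].mean(0).round(4),"ext",np.ptp(P[k],0).round(4))
    if n=="green":
        k=abs(z-.034)<.004
        if k.sum(): print("  base mean",P[k].mean(0).round(4),np.ptp(P[k],0).round(4),circ(P[k,0],P[k,1]))
    if n=="tile":
        W=world(t if nm=="top" else s,u,v,.008)
        print("  rect",cv2.minAreaRect(W[:,:2].astype(np.float32)*1000))
E
```

```text
cap top 377 px 295.8 219.7 z pct [0.1101 0.1136 0.115  0.1165 0.1199]
  at top z: n 345 mean [ 0.4994 -0.0285  0.115 ] ext [0.0468 0.0459 0.0079]
cap side 479 px 285.7 206.5 z pct [0.1025 0.1103 0.1161 0.1168 0.118 ]
  at top z: n 351 mean [ 0.4954 -0.0357  0.1161] ext [0.0461 0.0453 0.0071]
green top 440 px 151.7 203.9 z pct [0.0253 0.0338 0.036  0.0656 0.0732]
  at top z: n 103 mean [0.5355 0.3061 0.0701] ext [0.0252 0.0253 0.0069]
  base mean [0.5337 0.3016 0.0344] [0.0543 0.0542 0.0078] [0.53637453 0.30745391 0.02243949]
green side 547 px 228.4 173.3 z pct [0.0036 0.0197 0.0354 0.0432 0.0723]
  at top z: n 51 mean [0.533  0.2994 0.0709] ext [0.0238 0.0217 0.0069]
  base mean [0.5296 0.2916 0.0355] [0.0516 0.0508 0.0076] [0.53337222 0.30032376 0.02185805]
tile top 2754 px 387.3 182.9 z pct [0.0027 0.0061 0.0079 0.0095 0.013 ]
  at top z: n 2483 mean [ 0.6071 -0.2503  0.0079] ext [0.154 0.153 0.008]
  rect ((607.5052490234375, -250.57449340820312), (127.48811340332031, 127.11241149902344), 15.26162338256836)
tile side 2715 px 425.3 308.7 z pct [0.0078 0.0089 0.0094 0.01   0.0111]
  at top z: n 2703 mean [ 0.6082 -0.2641  0.0094] ext [0.1542 0.1401 0.0058]
  rect ((605.72314453125, -253.09075927734375), (127.29826354980469, 126.5779800415039), 14.972065925598145)
```

View pics/crop.png

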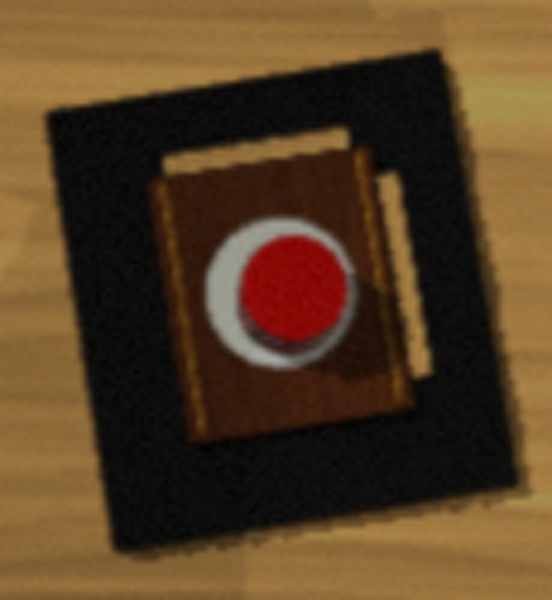

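The inlay circle in the crop is centred at (281,292), which is pixel (293.2,220.4). That matches the lid's centre, and the cap sits off it toward the lower right. Next I'll refine with ray-plane fits and compute the move.

```bash
cat >> h.py <<'E'
def go(x,y,z):
    s=env.observe(); d=np.array([x,y,z])-s["ee_pos"]; return (np.array(s["orientation"]).T@d/.03).round(3)
def capfit(c,near,lo,hi,z):
    h=cv2.cvtColor(c["pixels"],cv2.COLOR_BGR2HSV); m=cv2.inRange(h,lo,hi)
    n,l,st,ce=cv2.connectedComponentsWithStats(m)
    i=1+np.argmin([np.hypot(*(ce[k]-near)) if st[k,4]>30 else 1e9 for k in range(1,n)])
    v,u=np.nonzero(l==i); P=world(c,u,v,z)[:,:2]; return P.mean(0),P
E
python3 - <<'E'
from h import *
t=np.load("top0.npy",allow_pickle=True).item(); s=np.load("side0.npy",allow_pickle=True).item()
print("inlay",world(t,293.2,220.4,.043),"cap eye",world(t,295.9,219.6,.115))
print("cap",[capfit(t,(296,220),(0,150,90),(8,255,255),.115)[0]])
P=world(t,*np.meshgrid(np.arange(560),np.arange(420)))
for nm,c,(u0,v0),z0,r in(("knob",t,(153,205),.07,.06),("knob",s,(229,175),.07,.06),("cap",t,(296,220),.115,.06),("cap",s,(286,206),.115,.06)):
    h=cv2.cvtColor(c["pixels"],cv2.COLOR_BGR2HSV)
    m=cv2.inRange(h,(45,100,40),(80,255,255)) if nm=="knob" else cv2.inRange(h,(0,150,90),(8,255,255))
    v,u=np.nonzero(m); k=np.hypot(u-u0,v-v0)<35; u,v=u[k],v[k]
    d=world(c,u,v)[:,2]; k=d>z0-.0025; W=world(c,u[k],v[k],z0)[:,:2]
    print(nm,k.sum(),W.mean(0).round(4),cv2.minEnclosingCircle(W.astype(np.float32)*1000))
print(go(.498,-.028,.20))
E
```

```text
inlay [ 0.50551391 -0.0255483   0.043     ] cap eye [ 0.49938431 -0.02891067  0.115     ]
cap [array([ 0.49920887, -0.02869589])]
knob 102 [0.5352 0.3052] ((534.0372924804688, 296.6078796386719), 22.31951141357422)
knob 50 [0.5325 0.2974] ((506.18939208984375, 242.75685119628906), 80.50688171386719)
cap 329 [ 0.4993 -0.0287] ((499.58465576171875, -28.060131072998047), 24.086767196655273)
cap 335 [ 0.4968 -0.0331] ((482.58331298828125, -61.953392028808594), 57.89598083496094)
[-15.907 -13.473   1.865]
```

```bash
python3 -m inch '[{"dx":-15.9,"dy":-13.5,"dz":1.8,"claw":-1},{"dx":-15.9,"dy":-13.5,"dz":1.8,"claw":-1},{"dx":-15.9,"dy":-13.5,"dz":1.8,"claw":-1},{"dx":-15.9,"dy":-13.5,"dz":1.8,"claw":-1},{"dx":-15.9,"dy":-13.5,"dz":1.8,"claw":-1},{"dx":-15.9,"dy":-13.5,"dz":1.8,"claw":-1},{"dx":-15.9,"dy":-13.5,"dz":1.8,"claw":-1},{"dx":-15.9,"dy":-13.5,"dz":1.8,"claw":-1},{"dx":-15.9,"dy":-13.5,"dz":1.8,"claw":-1},{"dx":-15.9,"dy":-13.5,"dz":1.8,"claw":-1},{"dx":-15.9,"dy":-13.5,"dz":1.8,"claw":-1},{"dx":-15.9,"dy":-13.5,"dz":1.8,"claw":-1},{"dx":-15.9,"dy":-13.5,"dz":1.8,"claw":-1},{"dx":-15.9,"dy":-13.5,"dz":1.8,"claw":-1},{"dx":-15.9,"dy":-13.5,"dz":1.8,"claw":-1},{"dx":-15.9,"dy":-13.5,"dz":1.8,"claw":-1}]' 30; python3 -c "
from h import *
print(go(.4985,-.0295,.20),go(.4985,-.0295,.085),env.observe()['qpos'])
cap('side','pics/s1.png')"
```

```text
[-15.94  -13.514   1.865] [-15.941 -13.506   5.698] [ 1.11592874e+00  8.79009704e-02  1.37212375e+00  2.24184317e-05
  1.68358660e+00 -1.03097873e-01]invalid input
```

View pics/s1.png

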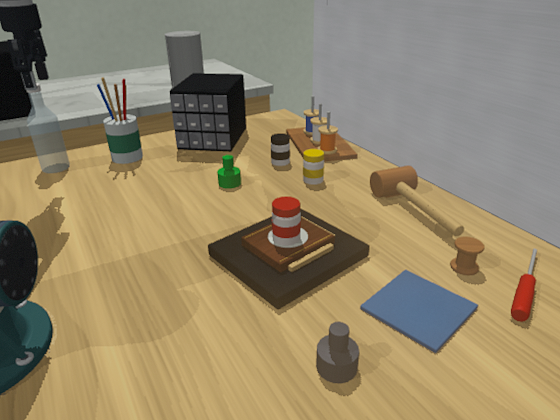

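The arm has not moved: the scene is unchanged and the call was refused. Rows probably need every key, so I'll test one.

```bash
python3 -m inch '[{"dx":-1,"dy":-0.85,"dz":0.1,"ax":0,"ay":0,"az":0,"claw":-1}]' 30
```

```text
t: 0.28
ee_pos: [0.2083, 0.4827, 0.2525]
orientation: [[-0.94, 0.342, -0.001], [0.342, 0.94, -0.0], [0.001, -0.001, -1.0]]
force: [-0.0, -0.1, 0.6]
width: 0.0854
grasp_force: 0.0
```

```bash
python3 -m inch '[{"dx":-1.5,"dy":-1.3,"dz":0.2,"ax":0,"ay":0,"az":0,"claw":-1},{"dx":-3,"dy":-2.5,"dz":0.4,"ax":0,"ay":0,"az":0,"claw":-1},{"dx":-4.5,"dy":-3.8,"dz":0.6,"ax":0,"ay":0,"az":0,"claw":-1},{"dx":-6,"dy":-5.1,"dz":0.8,"ax":0,"ay":0,"az":0,"claw":-1},{"dx":-7.5,"dy":-6.4,"dz":1,"ax":0,"ay":0,"az":0,"claw":-1},{"dx":-9,"dy":-7.6,"dz":1.2,"ax":0,"ay":0,"az":0,"claw":-1},{"dx":-10.5,"dy":-8.9,"dz":1.4,"ax":0,"ay":0,"az":0,"claw":-1},{"dx":-12,"dy":-10.2,"dz":1.6,"ax":0,"ay":0,"az":0,"claw":-1},{"dx":-13.5,"dy":-11.5,"dz":1.7,"ax":0,"ay":0,"az":0,"claw":-1},{"dx":-14.5,"dy":-12.3,"dz":1.7,"ax":0,"ay":0,"az":0,"claw":-1},{"dx":-14.9,"dy":-12.65,"dz":1.7,"ax":0,"ay":0,"az":0,"claw":-1},{"dx":-14.9,"dy":-12.65,"dz":1.7,"ax":0,"ay":0,"az":0,"claw":-1},{"dx":-14.9,"dy":-12.65,"dz":1.7,"ax":0,"ay":0,"az":0,"claw":-1}]'; python3 -c "
from h import *
print(go(.4985,-.0295,.20),go(.4985,-.0295,.085),env.observe()['qpos'])"
```

```text
t: 1.9
ee_pos: [0.4972, -0.027, 0.2023]
orientation: [[-0.939, 0.343, -0.0], [0.343, 0.939, 0.001], [0.001, 0.001, -1.0]]
force: [-0.5, 0.4, -0.1]
width: 0.0856
grasp_force: 0.0
[-0.068 -0.064  0.075] [-0.071 -0.066  3.909] [-1.68616811e-01 -1.14991769e-02  1.57990561e+00  7.50809530e-04
  1.57374285e+00 -1.38903875e+00]
```

Descend around the jar.

```bash
python3 -m inch '[{"dx":-0.07,"dy":-0.06,"dz":0.8,"ax":0,"ay":0,"az":0,"claw":-1},{"dx":-0.07,"dy":-0.06,"dz":1.6,"ax":0,"ay":0,"az":0,"claw":-1},{"dx":-0.07,"dy":-0.06,"dz":2.3,"ax":0,"ay":0,"az":0,"claw":-1},{"dx":-0.07,"dy":-0.06,"dz":3,"ax":0,"ay":0,"az":0,"claw":-1},{"dx":-0.07,"dy":-0.06,"dz":3.5,"ax":0,"ay":0,"az":0,"claw":-1},{"dx":-0.07,"dy":-0.06,"dz":3.9,"ax":0,"ay":0,"az":0,"claw":-1},{"dx":-0.07,"dy":-0.06,"dz":3.9,"ax":0,"ay":0,"az":0,"claw":-1},{"dx":-0.07,"dy":-0.06,"dz":3.9,"ax":0,"ay":0,"az":0,"claw":-1}]'; python3 -c "
from h import *
cap('side','pics/s2.png')"
```

```text
t: 2.9
ee_pos: [0.4996, -0.0307, 0.0861]
orientation: [[-0.939, 0.344, 0.001], [0.344, 0.939, -0.0], [-0.001, 0.0, -1.0]]
force: [-0.2, 0.1, 0.1]
width: 0.0855
grasp_force: 0.0
```

View pics/s2.png

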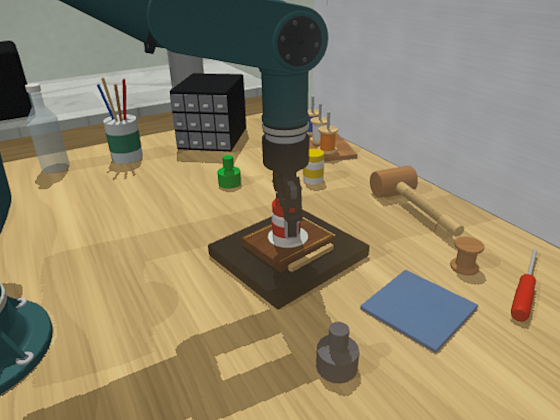

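The fingers straddle the jar at about (287,210), with no contact force. Close with 30 N and check, then lift.

```bash
python3 -m inch '[{"dx":0,"dy":0,"dz":0,"ax":0,"ay":0,"az":0,"claw":0},{"dx":0,"dy":0,"dz":0,"ax":0,"ay":0,"az":0,"claw":0},{"dx":0,"dy":0,"dz":0,"ax":0,"ay":0,"az":0,"claw":0.3},{"dx":0,"dy":0,"dz":0,"ax":0,"ay":0,"az":0,"claw":0.3},{"dx":0,"dy":0,"dz":0,"ax":0,"ay":0,"az":0,"claw":0.3},{"dx":0,"dy":0,"dz":0,"ax":0,"ay":0,"az":0,"claw":0.3}]' 30
```

```text
t: 3.7
ee_pos: [0.4996, -0.0307, 0.086]
orientation: [[-0.939, 0.345, 0.001], [0.345, 0.939, -0.0], [-0.001, 0.0, -1.0]]
force: [-0.4, 0.5, 5.1]
width: 0.0492
grasp_force: 31.8
```

```bash
python3 -m inch '[{"dx":0,"dy":0,"dz":-0.4,"ax":0,"ay":0,"az":0,"claw":0.3},{"dx":0,"dy":0,"dz":-1,"ax":0,"ay":0,"az":0,"claw":0.3},{"dx":0,"dy":0,"dz":-1.8,"ax":0,"ay":0,"az":0,"claw":0.3},{"dx":0,"dy":0,"dz":-2.4,"ax":0,"ay":0,"az":0,"claw":0.3},{"dx":0,"dy":0,"dz":-2.4,"ax":0,"ay":0,"az":0,"claw":0.3},{"dx":0,"dy":0,"dz":-2.4,"ax":0,"ay":0,"az":0,"claw":0.3}]' 30;  python3 -c "
from h import *
c=cap('side','pics/s3.png')
print(go(.6065,-.252,.155),go(.6065,-.252,.051))"
```

```text
t: 4.45
ee_pos: [0.4986, -0.0305, 0.1566]
orientation: [[-0.939, 0.345, -0.001], [0.345, 0.939, 0.0], [0.001, -0.0, -1.0]]
force: [-0.2, -0.5, -2.3]
width: 0.0492
grasp_force: 31.5
[-5.926 -5.689  0.028] [-5.934 -5.688  3.495]
```

View pics/s3.png

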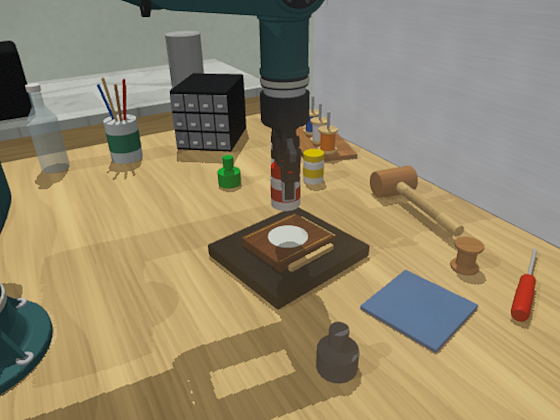

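The jar hangs upright, and the freed inlay is visible near (288,237). Carry the jar over to the tile.

```bash
python3 -m inch '[{"dx":-0.5,"dy":-0.5,"dz":0,"ax":0,"ay":0,"az":0,"claw":0.3},{"dx":-1.5,"dy":-1.4,"dz":0,"ax":0,"ay":0,"az":0,"claw":0.3},{"dx":-2.5,"dy":-2.4,"dz":0,"ax":0,"ay":0,"az":0,"claw":0.3},{"dx":-3.5,"dy":-3.4,"dz":0,"ax":0,"ay":0,"az":0,"claw":0.3},{"dx":-4.5,"dy":-4.3,"dz":0,"ax":0,"ay":0,"az":0,"claw":0.3},{"dx":-5.4,"dy":-5.2,"dz":0,"ax":0,"ay":0,"az":0,"claw":0.3},{"dx":-5.9,"dy":-5.7,"dz":0,"ax":0,"ay":0,"az":0,"claw":0.3},{"dx":-5.9,"dy":-5.7,"dz":0.4,"ax":0,"ay":0,"az":0,"claw":0.3},{"dx":-5.9,"dy":-5.7,"dz":1.2,"ax":0,"ay":0,"az":0,"claw":0.3},{"dx":-5.9,"dy":-5.7,"dz":2,"ax":0,"ay":0,"az":0,"claw":0.3},{"dx":-5.9,"dy":-5.7,"dz":2.6,"ax":0,"ay":0,"az":0,"claw":0.3},{"dx":-5.9,"dy":-5.7,"dz":3,"ax":0,"ay":0,"az":0,"claw":0.3},{"dx":-5.9,"dy":-5.7,"dz":3.2,"ax":0,"ay":0,"az":0,"claw":0.3},{"dx":-5.9,"dy":-5.7,"dz":3.2,"ax":0,"ay":0,"az":0,"claw":0.3},{"dx":-5.9,"dy":-5.7,"dz":3.2,"ax":0,"ay":0,"az":0,"claw":0.3}]' 30; python3 -c "
from h import *
c=cap('top')
print('inlay clear view saved');np.save('top1.npy',c,allow_pickle=True)
c=cap('side','pics/s4.png')
print(go(.6065,-.252,.051))"
```

```text
t: 6.38
ee_pos: [0.607, -0.2524, 0.0624]
orientation: [[-0.939, 0.345, 0.002], [0.345, 0.939, -0.001], [-0.002, -0.0, -1.0]]
force: [0.7, 0.1, -1.7]
width: 0.0494
grasp_force: 31.5
inlay clear view saved
[0.019 0.009 0.381]
```

View pics/s4.png

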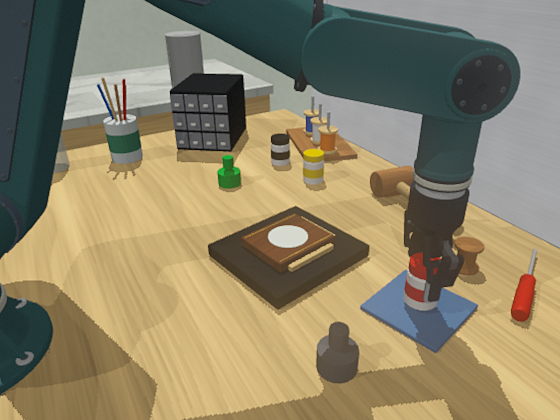

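The jar is over the middle of the tile, about 11 mm up, with its foot near (424,303). Lower it slowly.

```bash
python3 -m inch '[{"dx":0,"dy":0,"dz":0.1,"ax":0,"ay":0,"az":0,"claw":0.3},{"dx":0,"dy":0,"dz":0.2,"ax":0,"ay":0,"az":0,"claw":0.3},{"dx":0,"dy":0,"dz":0.27,"ax":0,"ay":0,"az":0,"claw":0.3},{"dx":0,"dy":0,"dz":0.33,"ax":0,"ay":0,"az":0,"claw":0.3},{"dx":0,"dy":0,"dz":0.33,"ax":0,"ay":0,"az":0,"claw":0.3},{"dx":0,"dy":0,"dz":0.33,"ax":0,"ay":0,"az":0,"claw":0.3}]' 30
```

```text
t: 7.22
ee_pos: [0.6064, -0.2522, 0.0514]
orientation: [[-0.939, 0.345, 0.0], [0.345, 0.939, 0.0], [-0.0, 0.0, -1.0]]
force: [0.3, 0.0, -1.5]
width: 0.0493
grasp_force: 31.5
```

```bash
python3 -m inch '[{"dx":0,"dy":0,"dz":0.04,"ax":0,"ay":0,"az":0,"claw":0.3},{"dx":0,"dy":0,"dz":0.04,"ax":0,"ay":0,"az":0,"claw":0.3}]' 30; python3 -m inch '[{"dx":0,"dy":0,"dz":0.03,"ax":0,"ay":0,"az":0,"claw":0.3},{"dx":0,"dy":0,"dz":0.03,"ax":0,"ay":0,"az":0,"claw":0.3}]' 30
```

```text
t: 7.48
ee_pos: [0.6065, -0.2522, 0.0511]
orientation: [[-0.939, 0.345, 0.001], [0.345, 0.939, -0.0], [-0.001, -0.0, -1.0]]
force: [-2.4, 0.9, 3.2]
width: 0.0495
grasp_force: 31.8
t: 7.72
ee_pos: [0.6065, -0.2522, 0.051]
orientation: [[-0.939, 0.345, 0.001], [0.345, 0.939, -0.0], [-0.001, -0.0, -1.0]]
force: [-3.4, 1.8, 5.8]
width: 0.0495
grasp_force: 32.2
```

Contact. Open, wait, then rise.

```bash
python3 -m inch '[{"dx":0,"dy":0,"dz":0,"ax":0,"ay":0,"az":0,"claw":-0.4},{"dx":0,"dy":0,"dz":0,"ax":0,"ay":0,"az":0,"claw":-0.9},{"dx":0,"dy":0,"dz":0,"ax":0,"ay":0,"az":0,"claw":-0.9},{"dx":0,"dy":0,"dz":0,"ax":0,"ay":0,"az":0,"claw":-0.9},{"dx":0,"dy":0,"dz":-0.5,"ax":0,"ay":0,"az":0,"claw":-0.9},{"dx":0,"dy":0,"dz":-1.3,"ax":0,"ay":0,"az":0,"claw":-0.9},{"dx":0,"dy":0,"dz":-2.5,"ax":0,"ay":0,"az":0,"claw":-0.9},{"dx":0,"dy":0,"dz":-4,"ax":0,"ay":0,"az":0,"claw":-0.9},{"dx":0,"dy":0,"dz":-4.5,"ax":0,"ay":0,"az":0,"claw":-0.9},{"dx":0,"dy":0,"dz":-4.5,"ax":0,"ay":0,"az":0,"claw":-0.9}]' 30
python3 - <<'E'
from h import *
c=cap("top","pics/t5.png"); np.save("top2.npy",c,allow_pickle=True); s=cap("side","pics/s5.png"); np.save("side2.npy",s,allow_pickle=True)
def inl(c,p):
    h=cv2.cvtColor(c["pixels"],cv2.COLOR_BGR2HSV); m=cv2.inRange(h,(0,0,110),(180,60,255))
    n,l,st,ce=cv2.connectedComponentsWithStats(m)
    i=1+np.argmin([np.hypot(*(ce[k]-p)) if st[k,4]>100 else 1e9 for k in range(1,n)])
    v,u=np.nonzero(l==i); P=world(c,u,v,.043)[:,:2]
    return len(u),ce[i].round(1),P.mean(0).round(4),cv2.minEnclosingCircle((P*1000).astype(np.float32)),2*np.sqrt(len(u))
for c_,p in((c,(293,220)),(s,(288,237)),(np.load("top1.npy",allow_pickle=True).item(),(293,220))): print(inl(c_,p))
print(go(.534,.303,.2))
E
```

```text
t: 8.98
ee_pos: [0.6069, -0.2524, 0.1861]
orientation: [[-0.939, 0.345, 0.003], [0.345, 0.939, -0.002], [-0.003, -0.0, -1.0]]
force: [-0.1, 0.6, -0.0]
width: 0.0809
grasp_force: 0.0
(777, array([293. , 220.5]), array([ 0.5054, -0.0251]), ((505.5594787597656, -24.945999145507812), 36.570770263671875), np.float64(55.749439459065414))
(729, array([287.5, 236.1]), array([ 0.5042, -0.0254]), ((504.9065246582031, -24.541345596313477), 37.206424713134766), np.float64(54.0))
(777, array([293. , 220.5]), array([ 0.5054, -0.0251]), ((505.5594787597656, -24.945999145507812), 36.570770263671875), np.float64(55.749439459065414))
[ 8.616 16.538 -0.555]
```

View pics/s5.png

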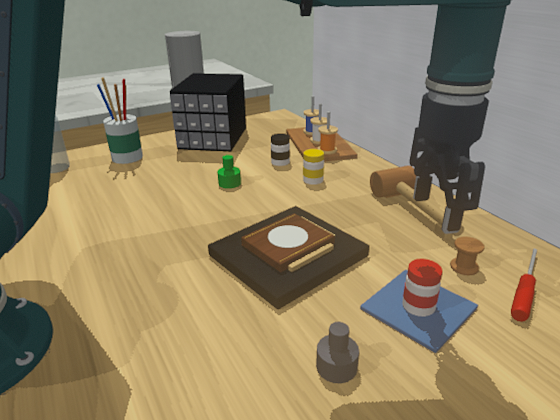

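The jar stands upright on the tile at (422,290). The inlay reads (0.505,-0.025) in both cameras. Now to the green weight.

```bash
python3 -m inch '[{"dx":0.4,"dy":0.8,"dz":0,"ax":0,"ay":0,"az":0,"claw":-0.6},{"dx":1.2,"dy":2.3,"dz":0,"ax":0,"ay":0,"az":0,"claw":-0.6},{"dx":2.1,"dy":4,"dz":0,"ax":0,"ay":0,"az":0,"claw":-0.6},{"dx":3,"dy":5.7,"dz":0,"ax":0,"ay":0,"az":0,"claw":-0.6},{"dx":3.9,"dy":7.5,"dz":0,"ax":0,"ay":0,"az":0,"claw":-0.6},{"dx":4.8,"dy":9.2,"dz":0,"ax":0,"ay":0,"az":0,"claw":-0.6},{"dx":5.7,"dy":11,"dz":0,"ax":0,"ay":0,"az":0,"claw":-0.6},{"dx":6.6,"dy":12.7,"dz":0,"ax":0,"ay":0,"az":0,"claw":-0.6},{"dx":7.5,"dy":14.4,"dz":0,"ax":0,"ay":0,"az":0,"claw":-0.6},{"dx":8.3,"dy":15.9,"dz":0,"ax":0,"ay":0,"az":0,"claw":-0.6},{"dx":8.6,"dy":16.5,"dz":0,"ax":0,"ay":0,"az":0,"claw":-0.6},{"dx":8.6,"dy":16.5,"dz":0,"ax":0,"ay":0,"az":0,"claw":-0.6},{"dx":8.6,"dy":16.5,"dz":0,"ax":0,"ay":0,"az":0,"claw":-0.6}]' 30
python3 - <<'E'
from h import *
c=cap("top")
p,P=capfit(c,(388,183),(0,150,90),(8,255,255),.08); print("jar on tile top",p, cv2.minEnclosingCircle((P*1000).astype(np.float32)))
c=cap("side"); np.save("side3.npy",c,allow_pickle=True)
p,P=capfit(np.load("side2.npy",allow_pickle=True).item(),(424,273),(0,150,90),(8,255,255),.08); print("side",p)
print(go(.534,.303,.066))
E
```

```text
t: 10.7
ee_pos: [0.5347, 0.3001, 0.1837]
orientation: [[-0.938, 0.346, -0.001], [0.346, 0.938, -0.001], [0.0, -0.001, -1.0]]
force: [0.3, 0.2, 0.5]
width: 0.0682
grasp_force: 0.0
jar on tile top [ 0.60497297 -0.24980583] ((605.3411865234375, -249.75564575195312), 23.76444435119629)
side [ 0.59755159 -0.25932705]
[0.072 0.091 3.94 ]
```

```bash
python3 -m inch '[{"dx":0.03,"dy":0.1,"dz":0.6,"ax":0,"ay":0,"az":0,"claw":-0.6},{"dx":0.03,"dy":0.1,"dz":1.5,"ax":0,"ay":0,"az":0,"claw":-0.6},{"dx":0.03,"dy":0.1,"dz":2.4,"ax":0,"ay":0,"az":0,"claw":-0.6},{"dx":0.03,"dy":0.1,"dz":3.1,"ax":0,"ay":0,"az":0,"claw":-0.6},{"dx":0.03,"dy":0.1,"dz":3.6,"ax":0,"ay":0,"az":0,"claw":-0.6},{"dx":0.03,"dy":0.1,"dz":3.9,"ax":0,"ay":0,"az":0,"claw":-0.6},{"dx":0.03,"dy":0.1,"dz":3.9,"ax":0,"ay":0,"az":0,"claw":-0.6},{"dx":0.03,"dy":0.1,"dz":3.9,"ax":0,"ay":0,"az":0,"claw":-0.6}]' 60
python3 - <<'E'
from h import *
c=cap("side"); cv2.imwrite("pics/s6.png",cv2.resize(c["pixels"][100:220,160:320],None,fx=4,fy=4))
E
```

```text
t: 11.8
ee_pos: [0.5355, 0.3048, 0.0684]
orientation: [[-0.939, 0.345, 0.002], [0.345, 0.939, 0.001], [-0.001, 0.001, -1.0]]
force: [0.6, -0.1, -0.4]
width: 0.0684
grasp_force: 0.0
```

View pics/s6.png

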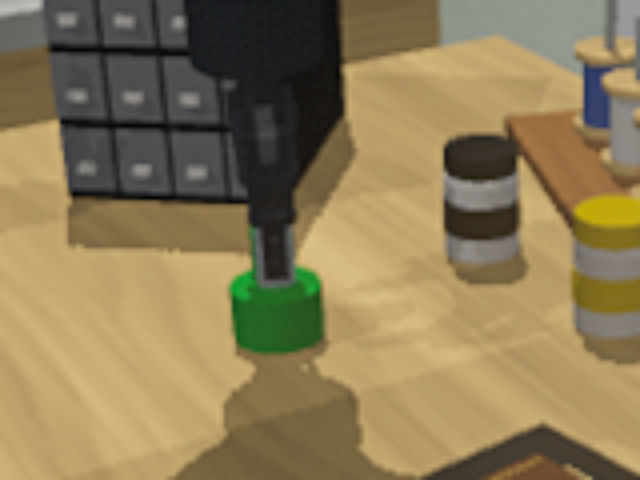

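The fingers are around the knob, just above the green base (277,310 in the crop). Close with 60 N.

```bash
python3 -m inch '[{"dx":0,"dy":0,"dz":0.08,"ax":0,"ay":0,"az":0,"claw":0},{"dx":0,"dy":0,"dz":0.08,"ax":0,"ay":0,"az":0,"claw":0.2},{"dx":0,"dy":0,"dz":0.08,"ax":0,"ay":0,"az":0,"claw":0.5},{"dx":0,"dy":0,"dz":0.08,"ax":0,"ay":0,"az":0,"claw":0.8},{"dx":0,"dy":0,"dz":0.08,"ax":0,"ay":0,"az":0,"claw":0.8},{"dx":0,"dy":0,"dz":0.08,"ax":0,"ay":0,"az":0,"claw":0.8},{"dx":0,"dy":0,"dz":0.08,"ax":0,"ay":0,"az":0,"claw":0.8}]' 60
```

```text
t: 12.72
ee_pos: [0.5351, 0.3049, 0.0653]
orientation: [[-0.939, 0.345, 0.001], [0.345, 0.939, 0.001], [-0.0, 0.001, -1.0]]
force: [-0.5, 1.6, 1.3]
width: 0.0244
grasp_force: 58.9
```

```bash
python3 -m inch '[{"dx":0,"dy":0,"dz":-0.3,"ax":0,"ay":0,"az":0,"claw":0.8},{"dx":0,"dy":0,"dz":-0.9,"ax":0,"ay":0,"az":0,"claw":0.8},{"dx":0,"dy":0,"dz":-1.7,"ax":0,"ay":0,"az":0,"claw":0.8},{"dx":0,"dy":0,"dz":-2.4,"ax":0,"ay":0,"az":0,"claw":0.8},{"dx":0,"dy":0,"dz":-2.8,"ax":0,"ay":0,"az":0,"claw":0.8},{"dx":0,"dy":0,"dz":-2.8,"ax":0,"ay":0,"az":0,"claw":0.8},{"dx":0,"dy":0,"dz":-2.8,"ax":0,"ay":0,"az":0,"claw":0.8}]' 60
python3 - <<'E'
from h import *
c=cap("side"); cv2.imwrite("pics/s7.png",cv2.resize(c["pixels"][60:210,150:310],None,fx=4,fy=4))
print(go(.505,-.026,.15))
E
```

```text
t: 13.6
ee_pos: [0.5342, 0.3042, 0.1476]
orientation: [[-0.939, 0.345, -0.002], [0.345, 0.939, -0.001], [0.002, -0.002, -1.0]]
force: [-1.5, 0.0, -7.0]
width: 0.0243
grasp_force: 59.5
[ -2.881 -10.665  -0.073]
```

View pics/s7.png

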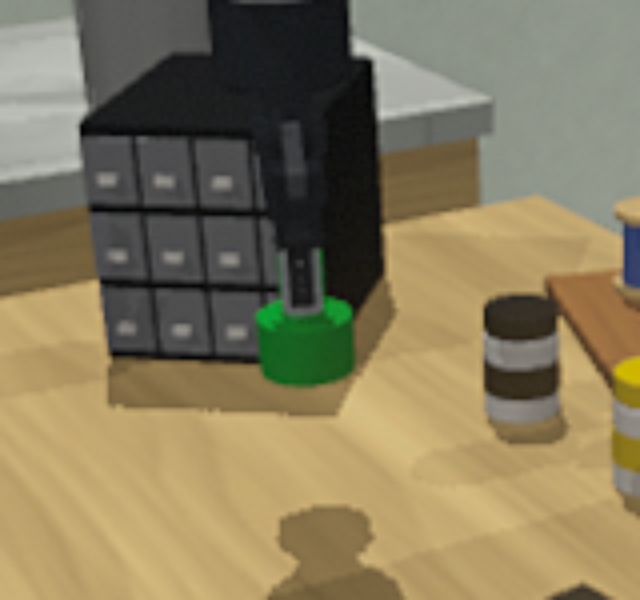

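The weight hangs upright below the pads at (306,345), and 7 N on the wrist fits its mass. Move over the inlay and hover.

```bash
python3 -m inch '[{"dx":-0.1,"dy":-0.5,"dz":0,"ax":0,"ay":0,"az":0,"claw":0.8},{"dx":-0.4,"dy":-1.5,"dz":0,"ax":0,"ay":0,"az":0,"claw":0.8},{"dx":-0.8,"dy":-2.8,"dz":0,"ax":0,"ay":0,"az":0,"claw":0.8},{"dx":-1.1,"dy":-4.1,"dz":0,"ax":0,"ay":0,"az":0,"claw":0.8},{"dx":-1.5,"dy":-5.4,"dz":0,"ax":0,"ay":0,"az":0,"claw":0.8},{"dx":-1.8,"dy":-6.7,"dz":0,"ax":0,"ay":0,"az":0,"claw":0.8},{"dx":-2.2,"dy":-8,"dz":0,"ax":0,"ay":0,"az":0,"claw":0.8},{"dx":-2.5,"dy":-9.3,"dz":0,"ax":0,"ay":0,"az":0,"claw":0.8},{"dx":-2.8,"dy":-10.3,"dz":0,"ax":0,"ay":0,"az":0,"claw":0.8},{"dx":-2.88,"dy":-10.67,"dz":0,"ax":0,"ay":0,"az":0,"claw":0.8},{"dx":-2.88,"dy":-10.67,"dz":0.4,"ax":0,"ay":0,"az":0,"claw":0.8},{"dx":-2.88,"dy":-10.67,"dz":0.8,"ax":0,"ay":0,"az":0,"claw":0.8},{"dx":-2.88,"dy":-10.67,"dz":1,"ax":0,"ay":0,"az":0,"claw":0.8},{"dx":-2.88,"dy":-10.67,"dz":1,"ax":0,"ay":0,"az":0,"claw":0.8},{"dx":-2.88,"dy":-10.67,"dz":1,"ax":0,"ay":0,"az":0,"claw":0.8}]' 60
python3 - <<'E'
from h import *
c=cap("side"); np.save("side4.npy",c,allow_pickle=True); t=cap("top"); np.save("top4.npy",t,allow_pickle=True)
a=cv2.resize(c["pixels"][150:290,200:380],None,fx=4.4,fy=4.4); cv2.imwrite("pics/s8.png",a)
s=env.observe(); print(s["ee_pos"],s["force"])
E
```

```text
t: 15.52
ee_pos: [0.5061, -0.0253, 0.1192]
orientation: [[-0.939, 0.344, 0.001], [0.344, 0.939, 0.0], [-0.001, 0.0, -1.0]]
force: [0.1, -0.7, -7.4]
width: 0.0241
grasp_force: 60.1
[ 0.50618674 -0.02558084  0.1195079 ] [-0.53671258 -0.58406121 -7.20614724]
```

View pics/s8.png

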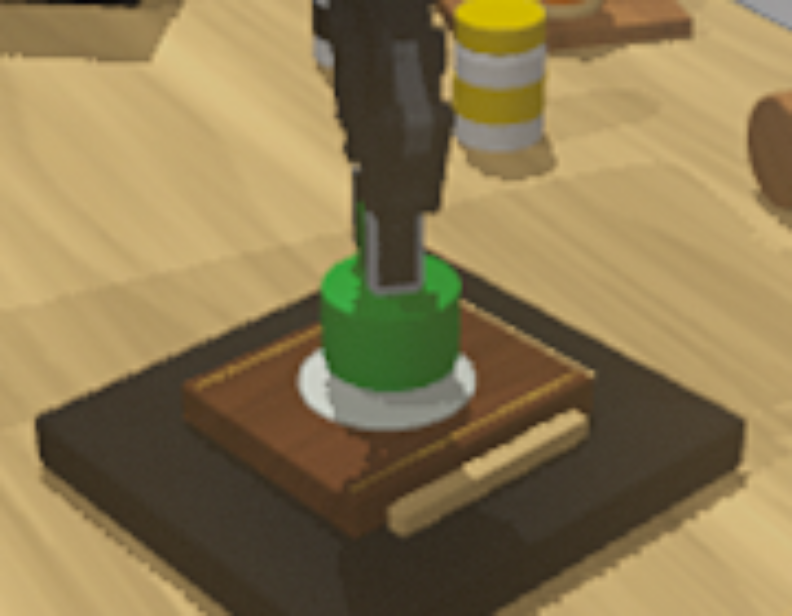

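The base hovers 11 mm over the inlay. Its edges at 320–460 against the inlay's 298–475 put it nearly centred sideways. Quantify both directions.

```bash
python3 - <<'E'
from h import *
from scipy.optimize import least_squares
s=np.load("side4.npy",allow_pickle=True).item(); t=np.load("top4.npy",allow_pickle=True).item()
zb=.0542
for nm,c,ref in(("side",s,(.5045,-.0250)),):
    h=cv2.cvtColor(c["pixels"],cv2.COLOR_BGR2HSV); m=cv2.inRange(h,(45,100,30),(80,255,255)); m[:205]=0
    v,u=np.nonzero(m); cols=np.unique(u)
    # bottom silhouette: lowest green pixel per column, arc on bottom rim
    cols=cols[3:-3]; b=np.array([v[u==k].max()+.5 for k in cols]); W=world(c,cols,b,zb)[:,:2]
    r=least_squares(lambda p:np.hypot(W[:,0]-p[0],W[:,1]-p[1])-.028,[.505,-.025]).x
    # side extents
    l,rr=u.min()-.5,u.max()+.5
    A=world(c,l,v[u==u.min()].mean(),zb+.017)[:2];B=world(c,rr,v[u==u.max()].mean(),zb+.017)[:2]
    print(nm,len(cols),"center",r.round(4),"res",np.abs(np.hypot(*(W-r).T)-.028).max().round(4),"mid edges",((A+B)/2).round(4),"width",np.hypot(*(A-B)).round(4))
    print("minus inlay",(r-ref).round(4), "robot",env.observe()["ee_pos"])
h=cv2.cvtColor(t["pixels"],cv2.COLOR_BGR2HSV); m=cv2.inRange(h,(45,100,30),(80,255,255)); v,u=np.nonzero(m);k=np.hypot(u-293,v-220)<30;print("top green",k.sum())
if k.sum()>20:
    P=world(t,u[k],v[k],zb+.034)[:,:2]; print(P.min(0),P.max(0))
E
```

```text
side 26 center [ 0.5075 -0.0232] res 0.0016 mid edges [ 0.5169 -0.0082] width 0.0588
minus inlay [0.003  0.0018] robot [ 0.50618674 -0.02558084  0.1195079 ]
top green 43
[ 0.47890453 -0.03515394] [ 0.49186228 -0.00380102]
```

Shift about (-1.5,-1.8) mm and lower gently.

```bash
python3 -m inch '[{"dx":0.03,"dy":-0.07,"dz":0.08,"ax":0,"ay":0,"az":0,"claw":0.8},{"dx":0.03,"dy":-0.07,"dz":0.18,"ax":0,"ay":0,"az":0,"claw":0.8},{"dx":0.03,"dy":-0.07,"dz":0.25,"ax":0,"ay":0,"az":0,"claw":0.8},{"dx":0.03,"dy":-0.07,"dz":0.3,"ax":0,"ay":0,"az":0,"claw":0.8},{"dx":0.03,"dy":-0.07,"dz":0.33,"ax":0,"ay":0,"az":0,"claw":0.8},{"dx":0.03,"dy":-0.07,"dz":0.33,"ax":0,"ay":0,"az":0,"claw":0.8}]' 60;python3 -m inch '[{"dx":0,"dy":0,"dz":0.03,"ax":0,"ay":0,"az":0,"claw":0.8},{"dx":0,"dy":0,"dz":0.03,"ax":0,"ay":0,"az":0,"claw":0.8}]' 60
```

```text
t: 16.38
ee_pos: [0.5041, -0.0273, 0.1089]
orientation: [[-0.939, 0.345, -0.0], [0.345, 0.939, 0.0], [0.0, 0.0, -1.0]]
force: [-0.3, 0.0, -7.3]
width: 0.0244
grasp_force: 60.1
t: 16.62
ee_pos: [0.5044, -0.0274, 0.1083]
orientation: [[-0.939, 0.345, 0.001], [0.345, 0.939, 0.0], [-0.001, 0.0, -1.0]]
force: [-0.4, 1.3, -7.1]
width: 0.0242
grasp_force: 60.1
```

```bash
python3 -m inch '[{"dx":0,"dy":0,"dz":0.02,"ax":0,"ay":0,"az":0,"claw":0.8},{"dx":0,"dy":0,"dz":0.02,"ax":0,"ay":0,"az":0,"claw":0.8}]' 60; cat >m.py <<'E'
from h import *
from scipy.optimize import least_squares
c=cap("side"); a=cv2.resize(c["pixels"][150:290,200:380],None,fx=4.4,fy=4.4,interpolation=cv2.INTER_CUBIC); cv2.imwrite("pics/s9.png",a)
h=cv2.cvtColor(c["pixels"],cv2.COLOR_BGR2HSV); m=cv2.inRange(h,(45,100,30),(80,255,255)); m[:215]=0;m[:,:255]=0
v,u=np.nonzero(m); cols=np.unique(u)[3:-3]; b=np.array([v[u==k].max()+.5 for k in cols]); W=world(c,cols,b,.043)[:,:2]
r=least_squares(lambda p:np.hypot(W[:,0]-p[0],W[:,1]-p[1])-.028,[.505,-.025]).x
print("side base",r.round(4),"res",np.abs(np.hypot(*(W-r).T)-.028).max().round(4),"off",(r-[.5045,-.0250]).round(4))
c=cap("top");h=cv2.cvtColor(c["pixels"],cv2.COLOR_BGR2HSV); m=cv2.inRange(h,(45,100,30),(80,255,255)); v,u=np.nonzero(m);k=np.hypot(u-293,v-220)<30
P=world(c,u[k],v[k],.077)[:,:2]; print("top",k.sum(),P.min(0),P.max(0),cv2.minEnclosingCircle((P*1000).astype(np.float32)))
E
python3 m.py
```

```text
t: 16.88
ee_pos: [0.5044, -0.0274, 0.1083]
orientation: [[-0.939, 0.345, 0.001], [0.345, 0.939, -0.0], [-0.001, 0.0, -1.0]]
force: [-1.4, 0.4, -2.6]
width: 0.0241
grasp_force: 60.6
side base [ 0.5056 -0.0246] res 0.0016 off [0.0011 0.0004]
top 40 [ 0.47770286 -0.03793852] [ 0.49296337 -0.00398615] ((486.7286376953125, -20.962339401245117), 18.084985733032227)
```

View pics/s9.png

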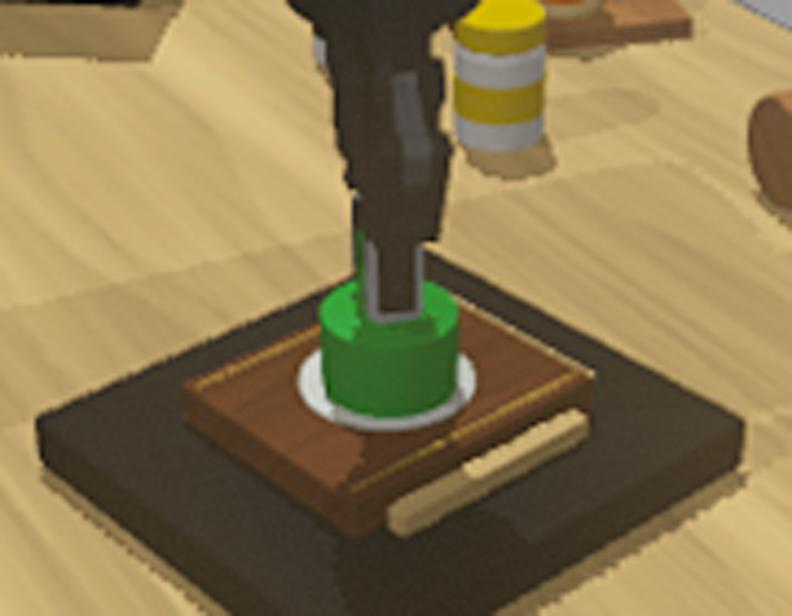

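The base is touching, within about 2 mm of centre: gaps are 23 px left, 16 px right and 13 px in front. Raise by 3 mm, nudge it, and set it down again.

```bash
python3 -m inch '[{"dx":0,"dy":0,"dz":-0.1,"ax":0,"ay":0,"az":0,"claw":0.8},{"dx":0.04,"dy":-0.04,"dz":-0.1,"ax":0,"ay":0,"az":0,"claw":0.8},{"dx":0.04,"dy":-0.04,"dz":-0.1,"ax":0,"ay":0,"az":0,"claw":0.8},{"dx":0.04,"dy":-0.04,"dz":-0.04,"ax":0,"ay":0,"az":0,"claw":0.8},{"dx":0.04,"dy":-0.04,"dz":0,"ax":0,"ay":0,"az":0,"claw":0.8},{"dx":0.04,"dy":-0.04,"dz":0.02,"ax":0,"ay":0,"az":0,"claw":0.8},{"dx":0.04,"dy":-0.04,"dz":0.02,"ax":0,"ay":0,"az":0,"claw":0.8}]' 60; python3 m.py
```

```text
t: 17.85
ee_pos: [0.5028, -0.028, 0.1082]
orientation: [[-0.939, 0.344, 0.001], [0.344, 0.939, -0.0], [-0.001, 0.0, -1.0]]
force: [-5.1, 0.7, 4.1]
width: 0.0243
grasp_force: 61.3
side base [ 0.5046 -0.0252] res 0.0012 off [ 0.0001 -0.0002]
top 37 [ 0.4755266  -0.03799423] [ 0.48853004 -0.00635333] ((483.3890075683594, -22.173778533935547), 16.63490104675293)
```

Centred and supported. Release and rise clear.

```bash
python3 -m inch '[{"dx":0,"dy":0,"dz":0,"ax":0,"ay":0,"az":0,"claw":0.2},{"dx":0,"dy":0,"dz":0,"ax":0,"ay":0,"az":0,"claw":-0.3},{"dx":0,"dy":0,"dz":0,"ax":0,"ay":0,"az":0,"claw":-0.6},{"dx":0,"dy":0,"dz":0,"ax":0,"ay":0,"az":0,"claw":-0.6},{"dx":0,"dy":0,"dz":-0.4,"ax":0,"ay":0,"az":0,"claw":-0.6},{"dx":0,"dy":0,"dz":-1.2,"ax":0,"ay":0,"az":0,"claw":-0.6},{"dx":0,"dy":0,"dz":-2.4,"ax":0,"ay":0,"az":0,"claw":-0.6},{"dx":0,"dy":0,"dz":-3.6,"ax":0,"ay":0,"az":0,"claw":-0.6},{"dx":0,"dy":0,"dz":-4.5,"ax":0,"ay":0,"az":0,"claw":-0.6},{"dx":0,"dy":0,"dz":-4.5,"ax":0,"ay":0,"az":0,"claw":-0.6},{"dx":0,"dy":0,"dz":-4.5,"ax":0,"ay":0,"az":0,"claw":-0.6}]' 60; python3 m.py; python3 -c "
from h import *
cv2.imwrite('pics/s10.png',cap('side')['pixels'][150:400,180:520])"
```

```text
t: 19.32
ee_pos: [0.5022, -0.028, 0.241]
orientation: [[-0.939, 0.345, -0.001], [0.345, 0.939, 0.0], [0.001, -0.0, -1.0]]
force: [0.0, -0.9, 0.2]
width: 0.068
grasp_force: 0.0
side base [ 0.5046 -0.0252] res 0.0012 off [ 0.0001 -0.0002]
top 192 [ 0.47559468 -0.05110876] [ 0.51101328 -0.00129417] ((500.4173278808594, -26.201465606689453), 26.24352264404297)
```

View pics/s10.png

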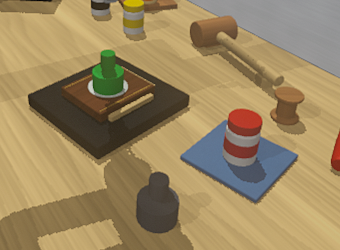

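The weight stands upright and centred on the inlay at (107,80), the jar stands on the tile at (242,140), and the gripper is clear. Hand in.

```bash
python3 -c "
from plant import env
print(env.close_job())"
```

```text
the job is handed in; nothing more can be done
None
```

Job handed in at about 19.5 s: the jar stands upright on the blue tile, and the green weight stands upright on the inlay, within about 1 mm of centre by the side camera; I viewed 13 pictures, over the limit of 10.

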